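# Stage the autoclaved media bottles by size

### The job

Line the four amber media bottles with blue caps up on the white tray for filling: one bottle standing upright and centred on each round mark, in order of size from the smallest at the tray's green end to the largest at the white end. They are glass, so set each down gently without dropping or tipping it, and do not move the rack of red-capped sample tubes.

Things in the scene. Friction and masses are not known exactly. Their poses are not given: they have to be found in the camera images.
- bottle_25_center (a point): smallest of four amber glass bottles with ribbed blue screw caps: body 36 mm across, 74 mm tall in all, its cap 34 mm across and 24 mm high at the very top; stands upright, loose; the point is on its axis half-way up, 37 mm above its foot and below its cap top; z up
- bottle_50_center (a point): second smallest of four amber glass bottles with ribbed blue screw caps: body 46 mm across, 91 mm tall in all, its cap 42 mm across and 26 mm high at the very top; stands upright, loose; the point is on its axis half-way up, 45.5 mm above its foot and below its cap top; z up
- bottle_100_center (a point): second largest of four amber glass bottles with ribbed blue screw caps: body 56 mm across, 105 mm tall in all, its cap 54 mm across and 28 mm high at the very top; stands upright, loose; the point is on its axis half-way up, 52.5 mm above its foot and below its cap top; z up
- bottle_250_center (a point): largest of four amber glass bottles with ribbed blue screw caps: body 70 mm across, 143 mm tall in all, its cap 54 mm across and 28 mm high at the very top; stands upright, loose; the point is on its axis half-way up, 71.5 mm above its foot and below its cap top; z up
- mark_a: one of four equal round marks in a straight row on the white tray (black ring 78 mm across round a black cross, flat, nothing sticks up); the row runs a, b, c, d at 95 mm spacing; origin at the centre of the cross, on the tray top, 12 mm above the bench; y runs along the row, x across it towards the steel rail, z up. The rail (8 mm bar, top 26 mm above the tray top) runs behind the row, its axis 58 mm from the centres
- mark_b: one of four equal round marks in a straight row on the white tray (black ring 78 mm across round a black cross, flat, nothing sticks up); the row runs a, b, c, d at 95 mm spacing; origin at the centre of the cross, on the tray top, 12 mm above the bench; y runs along the row, x across it towards the steel rail, z up. The rail (8 mm bar, top 26 mm above the tray top) runs behind the row, its axis 58 mm from the centres
- mark_c: one of four equal round marks in a straight row on the white tray (black ring 78 mm across round a black cross, flat, nothing sticks up); the row runs a, b, c, d at 95 mm spacing; origin at the centre of the cross, on the tray top, 12 mm above the bench; y runs along the row, x across it towards the steel rail, z up. The rail (8 mm bar, top 26 mm above the tray top) runs behind the row, its axis 58 mm from the centres
- mark_d: one of four equal round marks in a straight row on the white tray (black ring 78 mm across round a black cross, flat, nothing sticks up); the row runs a, b, c, d at 95 mm spacing; origin at the centre of the cross, on the tray top, 12 mm above the bench; y runs along the row, x across it towards the steel rail, z up. The rail (8 mm bar, top 26 mm above the tray top) runs behind the row, its axis 58 mm from the centres
- green_end: green end piece of the tray, a low bar 120 x 13 mm, 22 mm high above the tray top, 56.5 mm beyond the nearest end mark (mark_a or mark_d, it differs from start to start; the other end has a white piece of the same size); origin at its foot on the tray top, in line with the row; x, y, z as for the marks
- sample_rack: white rack full of red-capped sample tubes, 141 x 98 mm, 95 mm high over the caps, standing loose beside the tray; origin at the centre of its foot, x along its length, z up; an obstacle, not to be moved

How it is judged:
By the outcome, as a careful person would: the job done as asked, in the order asked, and still so for the second after the job is handed in, with the robot touching nothing.
It also fails if it takes over 106 s, if anything falls off the work surface, if the arm or the gripper's body presses on something with over 40 N, if the wrist force passes 120 N, or if a joint passes its speed limit or range.

### The arm

A 6-joint arm with a two-finger parallel gripper is mounted at the origin on the work surface. World frame = base frame: x ahead of the robot, y to its left, z up, the work surface at z = 0. Lengths are in mm, angles in rad, forces in N, time in s.
With the tool pointing down it reaches from about 400 to 825 mm from the base axis. Payload 7 kg.
Tool frame: the origin (TCP) lies midway between the tips of the shut fingers; the grasp point (between the pads) lies 19 mm behind it; z points along the fingers, y is the line along which they close (so a half turn about z gives the same grasp; the last joint's range is limited). The gripper opens to 85 mm and grips with 20 to 120 N. Pads are 22 mm wide; open, the fingers measure 114 mm over their backs; the gripper's body (76 mm by 85 mm) begins 54 mm behind the grasp point. The pads swing forward as they close: fully open they stand 13 mm farther back than shut.
Start: joints at [-0.965, 0.359, 0.012, 0, -1.224, -0.288], TCP at [210.895, -641.185, 231.302] pointing down, gripper open.
Joint ranges: [-3.07, 3.07], [-1.43, 2.12], [-1.02, 1.25], [-3.03, 1.67], [-3.05, -0], [-3.03, 3.03]. Speed limits (rad/s): [2.39, 2.39, 3.01, 3.14, 3.14, 3.14].

### API

Orientations are given as [roll, pitch, yaw] about the fixed x, y, z axes, in that order (R = Rz(yaw) Ry(pitch) Rx(roll)).
In Python, from bench import r gives the robot as it stands.
- The arm moves only by the tool arm_command, never from a script. Its argument "commands" is a list of rows, each an object of numbers: "tx", "ty", "tz": the shift along the tool's x, y, z in m; "rx", "ry", "rz": the turn, a rotation vector about the tool's x, y, z in degrees. In form: [{"tx": .., "ty": .., "tz": .., "rx": .., "ry": .., "rz": ..}, ...]. A call has 1 to 12 rows; each row is the pose to reach, as a shift and turn from the pose commanded when the call began, along the tool's axes at that moment; what a row does not reach only later rows make up. A row lasts 1/12 s, in which the tool goes at most 41.7 mm and 7.16 degrees, less where a joint would pass 70% of its speed; a pose out of reach is approached as far as the arm can. A call with a gripper value outside its range is refused whole. "jaw" is the gripper's target within -1 to 1 (shut at 1, half-way at 0, fully open at -1), set as the call begins (left out, the last holds). The fingers move at their own pace and stop on an object; "newtons" is the grip in N (left out, the last holds). Time passes only in rows, so rows that repeat a pose let the fingers close. It gives the time, the measured TCP pose, the force, the opening and the grip force at its end, in the units of the state.
- r.state(): the state, without advancing time (a new reading comes with each control period).
- r.grab_frame(name): name is "side" or "top" or "wrist"; returns a dict with "img" (400x640x3 uint8, red, green, blue), "fx", "fy", "cx", "cy" (pixels), "R" (3x3) and "t" (3): a world point X has camera coordinates R X + t; the wrist camera has in their place "tool_from_camera" (4x4, takes a point from camera to tool coordinates, whose origin is the TCP and whose axes are the flange's). Camera axes: x right, y down, z forward; pixel columns grow to the right and rows downward; lengths in mm; the calibration is good to about 2 mm. A picture is of the moment at which its call begins: read the wrist's pose just before it. There is no depth.
- r.finish_job(): hands the job in; it is judged then, once.
The state is a dict: "time_s": time; "q": joint angles; "joint_vel": joint speeds; "joint_efforts": joint torques, N m; "ee_pos": TCP position; "orientation": TCP orientation; "force": force on the tool from outside, world axes, zero at the start; "wrist_torque": the same for the moment, N m; "width": finger opening in mm; "finger_force": force on a finger pad.
Only numpy, scipy, OpenCV 4.12 (cv2) and the standard library are available. Lean on these libraries where they do the work, as an engineer would, in place of code of your own. Each camera call takes 0.05 s, during which the arm holds its last target. There are 200 camera calls.

## Working session

There is one attempt and no reset: what is moved stays moved. The work goes in short steps, Python scripts to look and compute and a tool call to move; the robot and the scene stay as the last step left them, time stands still between calls to the robot, and variables do not carry over. Pictures are saved under pics/ and viewed, at most 14 in all, crops included, and the job is handed in when it is done.

Besides the shell and the picture viewer there is one more tool, called after ">>>" by a JSON object that holds its "api" and its "payload". arm_command: Moves the arm, as the interface text tells. Its arguments: {"type":"object","properties":{"commands":{"type":"array"},"jaw":{"type":"number"},"newtons":{"type":"number"}},"required":["commands"]}

```bash
ls; mkdir -p pics; python3 - <<'E'
from bench import r
import cv2,pickle
print(r.state())
for n in("top","side"):
    f=r.grab_frame(n); pickle.dump(f,open(f"pics/{n}0.pkl","wb"))
    cv2.imwrite(f"pics/{n}0.png",f["img"][:,:,::-1]); print(n,{k:v for k,v in f.items() if k!="img"})
E
```

```text
pics
{'time_s': 0.0, 'q': array([-9.64899399e-01,  3.59373554e-01,  1.10290813e-02, -3.81695862e-04,
       -1.22412254e+00, -2.88101284e-01]), 'joint_vel': array([-0.00038544,  0.00047434,  0.00101147, -0.00064765, -0.00038077,
       -0.00119912]), 'joint_efforts': array([-2.12369749e-03, -5.83324564e+01,  2.93412620e+01,  6.93645939e+00,
       -6.14932476e-03,  1.12747982e-04]), 'ee_pos': array([ 210.73760634, -640.72133127,  230.35367808]), 'orientation': array([ 3.13988887e+00, -1.30717051e-04, -2.82392689e+00]), 'force': array([-0.43336823,  0.32839398, -0.37479341]), 'wrist_torque': array([-0.01356277, -0.06892246,  0.049868  ]), 'finger_force': 0.0, 'width': 85.58144455007945}
top {'fx': 374.97441321062433, 'fy': 374.97441321062433, 'cx': 318.34735598293946, 'cy': 201.46039782445592, 'R': array([[-0.0055511 , -0.99987847, -0.01456786],
       [-0.98692298,  0.00782492, -0.16100248],
       [ 0.1610969 ,  0.01348361, -0.98684648]]), 't': array([ 21.04962769, 538.0201296 , 835.48275064])}
side {'fx': 383.5998336907024, 'fy': 383.5998336907024, 'cx': 324.5775139241583, 'cy': 205.55781434042723, 'R': array([[-0.87723651, -0.48002634, -0.00555123],
       [-0.32931847,  0.61015483, -0.72059727],
       [ 0.34929278, -0.63030611, -0.69333164]]), 't': array([499.96424577, 227.70921845, 846.3077994 ])}
```

View pics/top0.png

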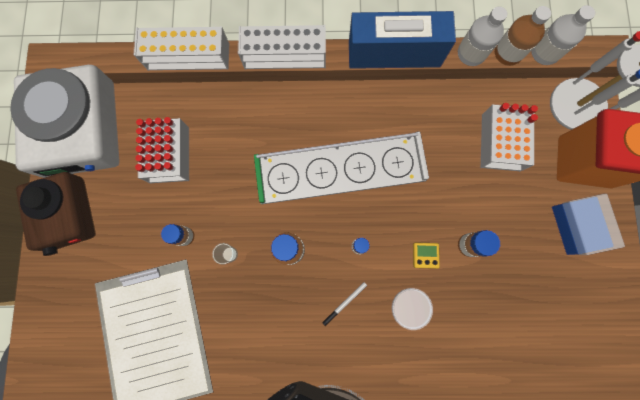

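View pics/side0.png

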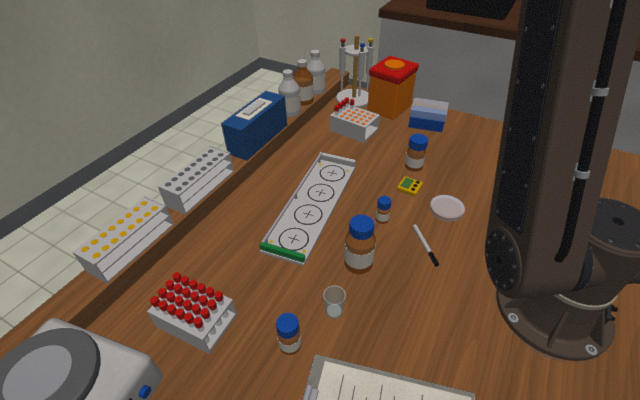

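The top view shows the tray with its green end at left (260,180) and marks at (283,178), (321,173), (359,167) and (397,162). Caps: 50 ml at (174,234), 250 ml at (285,247), 25 ml at (361,246), 100 ml at (487,243). The red rack at (160,148) is clear of the paths. The side view agrees.

```bash
cat > vis.py <<'E'
import numpy as np,cv2,pickle
from scipy.optimize import least_squares
B={25:(74,34,24),50:(91,42,26),100:(105,54,28),250:(143,54,28)}
def proj(f,X):
    c=np.atleast_2d(X)@f["R"].T+f["t"]; return c[:,:2]/c[:,2:]*f["fx"]+[f["cx"],f["cy"]]
def ray(f,uv,z):
    d=f["R"].T@np.array([(uv[0]-f["cx"])/f["fx"],(uv[1]-f["cy"])/f["fx"],1]); o=-f["R"].T@f["t"]
    return (o+d*(z-o[2])/d[2])[:2]
def capcen(f,b,xy,z0=0):
    h,d,c=B[b]; a=np.linspace(0,2*np.pi,60)
    P=np.vstack([np.c_[xy[0]+d/2*np.cos(a),xy[1]+d/2*np.sin(a),0*a+z0+z] for z in(h,h-c)])
    m=cv2.moments(cv2.convexHull(proj(f,P).astype(np.float32))); return np.array([m["m10"],m["m01"]])/m["m00"],m["m00"]
def blue(f):
    H=cv2.cvtColor(f["img"],cv2.COLOR_RGB2HSV); m=cv2.inRange(H,(105,170,60),(122,255,255))
    n,_,s,c=cv2.connectedComponentsWithStats(m); return [(s[i,4],c[i]) for i in range(1,n) if s[i,4]>60]
def caps(f,guess,z0=0):
    bl=blue(f); out={}
    for b,g in guess.items():
        c,a=capcen(f,b,g,z0); A,k=min(bl,key=lambda t:np.hypot(*(t[1]-c)))
        s=least_squares(lambda x:capcen(f,b,x,z0)[0]-k,g,diff_step=1e-3); out[b]=(s.x,A/a)
    return out
def rings(f,z=12):
    g=cv2.cvtColor(f["img"],cv2.COLOR_RGB2GRAY); g=cv2.resize(g,None,fx=4,fy=4,interpolation=cv2.INTER_CUBIC)
    t=cv2.adaptiveThreshold(g,255,0,cv2.THRESH_BINARY_INV,101,15); res=[]
    for c in cv2.findContours(t,cv2.RETR_LIST,cv2.CHAIN_APPROX_NONE)[0]:
        if len(c)<200: continue
        e=cv2.fitEllipse(c); ar=cv2.contourArea(c)
        if min(e[1])>70 and max(e[1])<220 and abs(ar/(np.pi/4*e[1][0]*e[1][1])-1)<.04:
            uv=(np.array(e[0])-1.5)/4; res.append((uv,ray(f,uv,z)))
    return res
E
python3 - <<'E'
from vis import *
T=pickle.load(open("pics/top0.pkl","rb"));S=pickle.load(open("pics/side0.pkl","rb"))
g={b:ray(T,uv,B[b][0]) for b,uv in {50:(174,234),250:(285,247),25:(361,246),100:(487,243)}.items()}
for f in(T,S):
    print({b:(x.round(1),round(a,2)) for b,(x,a) in caps(f,g).items()})
    for uv,x in rings(f): print(uv.round(1),x.round(1))
E
```

```text
{50: (array([462.5, 344.5]), np.float64(0.77)), 250: (array([434.4, -73.2]), np.float64(0.18)), 25: (array([437.7, -80.2]), np.float64(0.53)), 100: (array([ 437.1, -342.9]), np.float64(0.82))}
[412.2 308.8] [ 290.  -197.9]
[282.7 178.1] [602.3 105.2]
[283.  177.9] [602.6 104.5]
[321.1 172.7] [614.9  10.8]
[321.  172.6] [615.1  10.9]
[359.2 167.3] [627.7 -83.4]
[359.2 167.3] [627.8 -83.3]
[397.4 162. ] [ 640.3 -177.5]
[397.2 162. ] [ 640.5 -177.2]
[ 45.5 101.8] [808.3 717.6]
[527.4  34.2] [ 979.4 -527.8]
{50: (array([462.9, 344.6]), np.float64(0.89)), 250: (array([428.9,  86.8]), np.float64(0.88)), 25: (array([435.9, -78.4]), np.float64(0.78)), 100: (array([ 437.6, -344.3]), np.float64(0.83))}
[293.2 239. ] [603.1 106.6]
[307.8 214.1] [615.8  11.3]
[307.7 214.2] [615.8  11.9]
[320.4 192.4] [628.4 -82.2]
```

```bash
sed -i 's/(105,170,60),(122,255,255)/(100,130,40),(128,255,255)/' vis.py
python3 - <<'E'
from vis import *
T=pickle.load(open("pics/top0.pkl","rb"));S=pickle.load(open("pics/side0.pkl","rb"))
g={b:ray(T,uv,B[b][0]) for b,uv in {50:(174,234),250:(285,247),25:(361,246),100:(487,243)}.items()}
H=cv2.cvtColor(T["img"],cv2.COLOR_RGB2HSV)
print(H[247,270:300:3], H[246,354:368:2])
for f in(T,S): print({b:(x.round(1),round(a,2)) for b,(x,a) in caps(f,g).items()})
E
```

```text
[[ 11 114 130]
 [110 166 189]
 [109 167 189]
 [109 167 188]
 [109 166 189]
 [109 165 189]
 [109 165 188]
 [109 165 188]
 [110 166 189]
 [112 149 118]] [[110 158 131]
 [110 168 187]
 [109 168 185]
 [110 170 185]
 [110 171 183]
 [109 172 182]
 [109 173 180]]
{50: (array([462.5, 344.2]), np.float64(0.86)), 250: (array([428.6,  86.8]), np.float64(0.92)), 25: (array([435.1, -77.7]), np.float64(0.89)), 100: (array([ 437. , -342.9]), np.float64(0.91))}
{50: (array([462.9, 344.8]), np.float64(0.94)), 250: (array([428.6,  87.2]), np.float64(0.92)), 25: (array([435.4, -78.2]), np.float64(0.86)), 100: (array([ 437.4, -343.5]), np.float64(0.89))}
```

```bash
cat > go.py <<'E'
import sys,numpy as np
from scipy.spatial.transform import Rotation as R
from bench import r
s=r.state(); p=s["ee_pos"]; M=R.from_euler("xyz",s["orientation"])
print("t",round(s["time_s"],2),"pos",p.round(1),"rpy",s["orientation"].round(3),"w",round(s["width"],1),"F",s["force"].round(1))
for a in sys.argv[1:]:
    v=[float(k) for k in a.split(",")]
    d=M.inv().apply(np.array(v[:3])-p)/1000
    rv=(M.inv()*R.from_euler("xyz",[np.pi,0,np.radians(-82.4)])).as_rotvec(degrees=True)
    print("txyz",d.round(4),"rot",rv.round(1))
E
python3 go.py 435.2,-78,150
```

```text
t 0.1 pos [ 210.8 -640.8  230.5] rpy [ 3.14  -0.    -2.824] w 85.2 F [ 0.2  0.5 -0.1]
txyz [-0.3891  0.4644  0.0811] rot [  0.1   0.1 -79.4]
```

>>> {"api": "arm_command", "payload": {"commands": [{"tx": -0.012, "ty": 0.014, "rz": -3}, {"tx": -0.035, "ty": 0.041, "rz": -9}, {"tx": -0.06, "ty": 0.071, "rz": -15}, {"tx": -0.085, "ty": 0.101, "rz": -21}, {"tx": -0.11, "ty": 0.131, "rz": -27}, {"tx": -0.135, "ty": 0.161, "rz": -33}, {"tx": -0.16, "ty": 0.191, "rz": -39}, {"tx": -0.185, "ty": 0.221, "rz": -45}, {"tx": -0.21, "ty": 0.251, "rz": -51}, {"tx": -0.235, "ty": 0.281, "rz": -57}, {"tx": -0.26, "ty": 0.311, "rz": -63}, {"tx": -0.28, "ty": 0.335, "rz": -69}], "jaw": -1, "newtons": 40}}

```text
invalid input
```

```bash
python3 go.py 435.2,-78,130
```

```text
t 0.1 pos [ 210.8 -640.8  230.5] rpy [ 3.14  -0.    -2.824] w 85.2 F [ 0.2  0.5 -0.1]
txyz [-0.3891  0.4644  0.1011] rot [  0.1   0.1 -79.4]
```

>>> {"api": "arm_command", "payload": {"commands": [{"tx": -0.012, "ty": 0.014, "tz": 0, "rx": 0, "ry": 0, "rz": -3}, {"tx": -0.035, "ty": 0.041, "tz": 0, "rx": 0, "ry": 0, "rz": -9}, {"tx": -0.06, "ty": 0.071, "tz": 0, "rx": 0, "ry": 0, "rz": -15}, {"tx": -0.085, "ty": 0.101, "tz": 0, "rx": 0, "ry": 0, "rz": -21}, {"tx": -0.11, "ty": 0.131, "tz": 0, "rx": 0, "ry": 0, "rz": -27}, {"tx": -0.135, "ty": 0.161, "tz": 0, "rx": 0, "ry": 0, "rz": -33}, {"tx": -0.16, "ty": 0.191, "tz": 0, "rx": 0, "ry": 0, "rz": -39}, {"tx": -0.185, "ty": 0.221, "tz": 0, "rx": 0, "ry": 0, "rz": -45}, {"tx": -0.21, "ty": 0.251, "tz": 0, "rx": 0, "ry": 0, "rz": -51}, {"tx": -0.235, "ty": 0.281, "tz": 0, "rx": 0, "ry": 0, "rz": -57}, {"tx": -0.26, "ty": 0.311, "tz": 0, "rx": 0, "ry": 0, "rz": -63}, {"tx": -0.28, "ty": 0.335, "tz": 0, "rx": 0, "ry": 0, "rz": -69}], "jaw": -1, "newtons": 40}}

```text
time_s: 1.1
ee_pos: [372.4, -233.2, 231.3]
orientation: [-3.141, 0.0, -1.614]
force: [0.7, 0.2, 0.1]
width: 85.3
finger_force: 0.0
```

```bash
python3 go.py 435.2,-78,130
```

```text
t 1.1 pos [ 372.4 -233.2  231.3] rpy [-3.141  0.    -1.614] w 85.3 F [0.7 0.2 0.1]
txyz [-0.1577 -0.056   0.1014] rot [ -0.    0.  -10.1]
```

>>> {"api": "arm_command", "payload": {"commands": [{"tx": -0.025, "ty": -0.009, "tz": 0.015, "rx": 0, "ry": 0, "rz": -3}, {"tx": -0.055, "ty": -0.02, "tz": 0.035, "rx": 0, "ry": 0, "rz": -6}, {"tx": -0.085, "ty": -0.031, "tz": 0.055, "rx": 0, "ry": 0, "rz": -10.1}, {"tx": -0.115, "ty": -0.041, "tz": 0.075, "rx": 0, "ry": 0, "rz": -10.1}, {"tx": -0.14, "ty": -0.05, "tz": 0.09, "rx": 0, "ry": 0, "rz": -10.1}, {"tx": -0.1577, "ty": -0.056, "tz": 0.1014, "rx": 0, "ry": 0, "rz": -10.1}, {"tx": -0.1577, "ty": -0.056, "tz": 0.1014, "rx": 0, "ry": 0, "rz": -10.1}, {"tx": -0.1577, "ty": -0.056, "tz": 0.1014, "rx": 0, "ry": 0, "rz": -10.1}]}}

```text
time_s: 1.77
ee_pos: [435.4, -80.0, 129.1]
orientation: [3.139, -0.0, -1.441]
force: [0.0, -0.2, -0.5]
width: 85.7
finger_force: 0.0
```

```bash
python3 go.py 435.2,-78,44; python3 - <<'E'
from vis import *
from bench import r
from scipy.spatial.transform import Rotation as Ro
s=r.state(); f=r.grab_frame("wrist"); M=Ro.from_euler("xyz",s["orientation"]).as_matrix()
C=np.array(f["tool_from_camera"]); print(C.round(3))
Rw=M@C[:3,:3]; tw=M@C[:3,3]+s["ee_pos"]; f["R"]=Rw.T; f["t"]=-Rw.T@tw
print(blue(f), capcen(f,25,[435.2,-78])); print(caps(f,{25:[435.2,-78]}))
cv2.imwrite("pics/w1.png",f["img"][:,:,::-1])
E
```

```text
t 1.77 pos [435.4 -80.  129.1] rpy [ 3.139 -0.    -1.441] w 85.7 F [ 0.  -0.2 -0.5]
txyz [-0.002  -0.0002  0.0851] rot [ 0.1 -0.  -0.2]
[[   0.      -0.948   -0.318   82.02 ]
 [   1.       0.       0.      -0.831]
 [  -0.      -0.318    0.948 -142.223]
 [   0.       0.       0.       1.   ]]
[(np.int32(2195), array([314.72027335, 224.01594533]))] (array([316.51502896, 222.8736215 ]), 2344.059311373392)
{25: (array([436.31839934, -76.98284091]), np.float64(0.9364097526670271))}
```

View pics/w1.png

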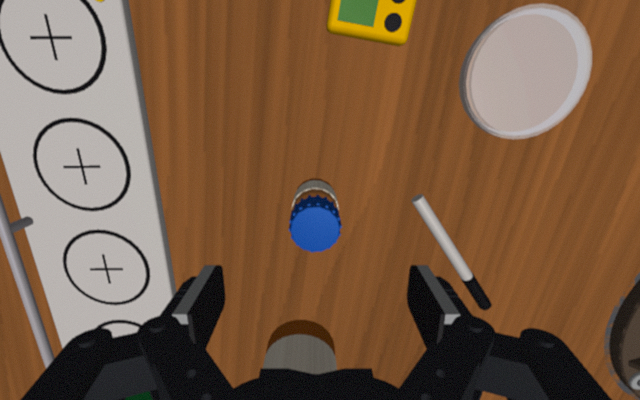

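The wrist view shows the 25 ml cap at (315,228), midway between the fingers at (210,300) and (425,300). It agrees within 1.5 mm.

>>> {"api": "arm_command", "payload": {"commands": [{"tx": -0.0024, "ty": -0.0003, "tz": 0.012, "rx": 0, "ry": 0, "rz": 0}, {"tx": -0.0024, "ty": -0.0003, "tz": 0.032, "rx": 0, "ry": 0, "rz": 0}, {"tx": -0.0024, "ty": -0.0003, "tz": 0.052, "rx": 0, "ry": 0, "rz": 0}, {"tx": -0.0024, "ty": -0.0003, "tz": 0.069, "rx": 0, "ry": 0, "rz": 0}, {"tx": -0.0024, "ty": -0.0003, "tz": 0.08, "rx": 0, "ry": 0, "rz": 0}, {"tx": -0.0024, "ty": -0.0003, "tz": 0.0845, "rx": 0, "ry": 0, "rz": 0}, {"tx": -0.0024, "ty": -0.0003, "tz": 0.0845, "rx": 0, "ry": 0, "rz": 0}]}}

```text
time_s: 2.4
ee_pos: [435.2, -79.1, 45.1]
orientation: [3.14, -0.0, -1.444]
force: [0.3, -1.0, 0.7]
width: 85.6
finger_force: 0.0
```

>>> {"api": "arm_command", "payload": {"commands": [{"tx": 0, "ty": 0, "tz": 0, "rx": 0, "ry": 0, "rz": 0}, {"tx": 0, "ty": 0, "tz": 0, "rx": 0, "ry": 0, "rz": 0}, {"tx": 0, "ty": 0, "tz": 0, "rx": 0, "ry": 0, "rz": 0}, {"tx": 0, "ty": 0, "tz": 0, "rx": 0, "ry": 0, "rz": 0}, {"tx": 0, "ty": 0, "tz": 0, "rx": 0, "ry": 0, "rz": 0}, {"tx": 0, "ty": 0, "tz": 0, "rx": 0, "ry": 0, "rz": 0}, {"tx": 0, "ty": 0, "tz": 0, "rx": 0, "ry": 0, "rz": 0}, {"tx": 0, "ty": 0, "tz": 0, "rx": 0, "ry": 0, "rz": 0}, {"tx": 0, "ty": 0, "tz": 0, "rx": 0, "ry": 0, "rz": 0}, {"tx": 0, "ty": 0, "tz": 0, "rx": 0, "ry": 0, "rz": 0}], "jaw": 1}}

```text
time_s: 3.23
ee_pos: [436.2, -78.2, 46.2]
orientation: [-3.141, -0.0, -1.443]
force: [-1.6, -0.1, 5.6]
width: 32.8
finger_force: 39.1
```

```bash
python3 go.py 602.7,105.6,130; python3 - <<'E'
from bench import r
import cv2
cv2.imwrite("pics/w2.png",r.grab_frame("side")["img"][120:330,260:500,::-1].repeat(2,0).repeat(2,1))
E
```

```text
t 3.23 pos [436.2 -78.2  46.2] rpy [-3.141 -0.    -1.443] w 32.8 F [-1.6 -0.1  5.6]
txyz [-0.161  -0.1887 -0.0836] rot [-0.1 -0.  -0.3]
```

View pics/w2.png

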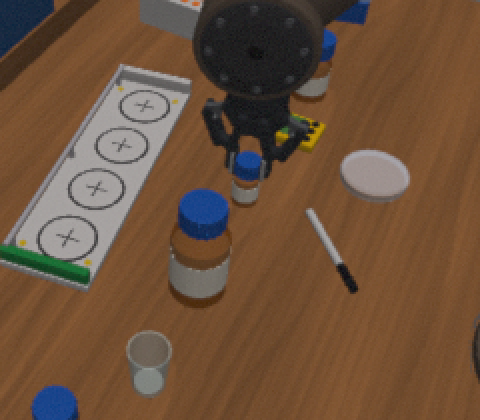

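The side crop shows the gripper on the 25 ml cap at (247,165), with the bottle upright. Next I lift it and carry it over.

>>> {"api": "arm_command", "payload": {"commands": [{"tx": 0, "ty": 0, "tz": -0.006, "rx": 0, "ry": 0, "rz": 0}, {"tx": 0, "ty": 0, "tz": -0.02, "rx": 0, "ry": 0, "rz": 0}, {"tx": -0.005, "ty": -0.006, "tz": -0.038, "rx": 0, "ry": 0, "rz": 0}, {"tx": -0.017, "ty": -0.02, "tz": -0.054, "rx": 0, "ry": 0, "rz": 0}, {"tx": -0.035, "ty": -0.041, "tz": -0.063, "rx": 0, "ry": 0, "rz": 0}, {"tx": -0.056, "ty": -0.066, "tz": -0.065, "rx": 0, "ry": 0, "rz": 0}, {"tx": -0.078, "ty": -0.092, "tz": -0.065, "rx": 0, "ry": 0, "rz": 0}, {"tx": -0.1, "ty": -0.118, "tz": -0.065, "rx": 0, "ry": 0, "rz": 0}, {"tx": -0.12, "ty": -0.141, "tz": -0.065, "rx": 0, "ry": 0, "rz": 0}, {"tx": -0.138, "ty": -0.162, "tz": -0.065, "rx": 0, "ry": 0, "rz": 0}, {"tx": -0.151, "ty": -0.178, "tz": -0.065, "rx": 0, "ry": 0, "rz": 0}, {"tx": -0.1603, "ty": -0.1887, "tz": -0.065, "rx": 0, "ry": 0, "rz": -0.3}]}}

```text
time_s: 4.28
ee_pos: [603.9, 106.5, 110.6]
orientation: [-3.141, -0.0, -1.437]
force: [-0.3, -0.5, -0.5]
width: 33.1
finger_force: 39.8
```

>>> {"api": "arm_command", "payload": {"commands": [{"tx": 0, "ty": 0, "tz": 0, "rx": 0, "ry": 0, "rz": 0}, {"tx": 0, "ty": 0, "tz": 0.005, "rx": 0, "ry": 0, "rz": 0}, {"tx": 0, "ty": 0, "tz": 0.015, "rx": 0, "ry": 0, "rz": 0}, {"tx": 0, "ty": 0, "tz": 0.025, "rx": 0, "ry": 0, "rz": 0}, {"tx": 0, "ty": 0, "tz": 0.034, "rx": 0, "ry": 0, "rz": 0}, {"tx": 0, "ty": 0, "tz": 0.039, "rx": 0, "ry": 0, "rz": 0}, {"tx": 0, "ty": 0, "tz": 0.04, "rx": 0, "ry": 0, "rz": 0}, {"tx": 0, "ty": 0, "tz": 0.04, "rx": 0, "ry": 0, "rz": 0}]}}

```text
time_s: 4.95
ee_pos: [602.2, 104.4, 69.8]
orientation: [3.141, -0.0, -1.438]
force: [0.6, 0.9, -0.4]
width: 33.0
finger_force: 39.8
```

```bash
cat > look.py <<'E'
import sys
from vis import *
from bench import r
# look.py z0 b:x,y ...   cap centres by both cameras
z0=float(sys.argv[1]); g={int(a.split(":")[0]):np.array(eval(a.split(":")[1]),float) for a in sys.argv[2:]}
for n in("top","side"):
    f=r.grab_frame(n); cv2.imwrite(f"pics/{n}_last.png",f["img"][:,:,::-1])
    print(n,{b:(x.round(1),round(a,2)) for b,(x,a) in caps(f,g,z0).items()})
E
python3 go.py 602.9,104.9,58.7; python3 look.py 22 25:602.8,105.6
```

```text
t 4.95 pos [602.2 104.4  69.8] rpy [ 3.141 -0.    -1.438] w 33.0 F [ 0.6  0.9 -0.4]
txyz [-0.0005 -0.0008  0.0111] rot [ 0.1 -0.  -0. ]
top {25: (array([430.4,  91.8]), np.float64(2.47))}
side {25: (array([605.8, 104.4]), np.float64(0.79))}
```

>>> {"api": "arm_command", "payload": {"commands": [{"tx": -0.0005, "ty": -0.0008, "tz": 0.003, "rx": 0, "ry": 0, "rz": 0}, {"tx": -0.0005, "ty": -0.0008, "tz": 0.006, "rx": 0, "ry": 0, "rz": 0}, {"tx": -0.0005, "ty": -0.0008, "tz": 0.008, "rx": 0, "ry": 0, "rz": 0}, {"tx": -0.0005, "ty": -0.0008, "tz": 0.009, "rx": 0, "ry": 0, "rz": 0}, {"tx": -0.0005, "ty": -0.0008, "tz": 0.01, "rx": 0, "ry": 0, "rz": 0}, {"tx": -0.0005, "ty": -0.0008, "tz": 0.0105, "rx": 0, "ry": 0, "rz": 0}, {"tx": -0.0005, "ty": -0.0008, "tz": 0.011, "rx": 0, "ry": 0, "rz": 0}, {"tx": -0.0005, "ty": -0.0008, "tz": 0.011, "rx": 0, "ry": 0, "rz": 0}]}}

```text
time_s: 5.72
ee_pos: [603.3, 105.4, 59.3]
orientation: [3.142, -0.0, -1.438]
force: [-0.8, 0.3, -0.1]
width: 32.8
finger_force: 39.8
```

```bash
python3 go.py 602.9,104.9,58
```

```text
t 5.72 pos [603.3 105.4  59.3] rpy [ 3.142 -0.    -1.438] w 32.8 F [-0.8  0.3 -0.1]
txyz [0.0004 0.0005 0.0013] rot [ 0. -0.  0.]
```

>>> {"api": "arm_command", "payload": {"commands": [{"tx": 0.0004, "ty": 0.0005, "tz": 0.0005, "rx": 0, "ry": 0, "rz": 0}, {"tx": 0.0004, "ty": 0.0005, "tz": 0.001, "rx": 0, "ry": 0, "rz": 0}, {"tx": 0.0004, "ty": 0.0005, "tz": 0.001, "rx": 0, "ry": 0, "rz": 0}]}}

```text
time_s: 5.97
ee_pos: [602.8, 104.8, 58.3]
orientation: [3.142, -0.0, -1.438]
force: [-0.4, -0.6, -0.0]
width: 33.0
finger_force: 39.8
```

>>> {"api": "arm_command", "payload": {"commands": [{"tx": 0, "ty": 0, "tz": 0.0004, "rx": 0, "ry": 0, "rz": 0}, {"tx": 0, "ty": 0, "tz": 0.0008, "rx": 0, "ry": 0, "rz": 0}, {"tx": 0, "ty": 0, "tz": 0.0008, "rx": 0, "ry": 0, "rz": 0}]}}

```text
time_s: 6.22
ee_pos: [602.9, 104.8, 58.3]
orientation: [-3.141, -0.0, -1.438]
force: [-2.0, -1.1, 5.5]
width: 33.0
finger_force: 40.3
```

>>> {"api": "arm_command", "payload": {"commands": [{"tx": 0, "ty": 0, "tz": 0, "rx": 0, "ry": 0, "rz": 0}, {"tx": 0, "ty": 0, "tz": 0, "rx": 0, "ry": 0, "rz": 0}, {"tx": 0, "ty": 0, "tz": 0, "rx": 0, "ry": 0, "rz": 0}, {"tx": 0, "ty": 0, "tz": 0, "rx": 0, "ry": 0, "rz": 0}, {"tx": 0, "ty": 0, "tz": 0, "rx": 0, "ry": 0, "rz": 0}, {"tx": 0, "ty": 0, "tz": 0, "rx": 0, "ry": 0, "rz": 0}, {"tx": 0, "ty": 0, "tz": -0.01, "rx": 0, "ry": 0, "rz": 0}, {"tx": 0, "ty": 0, "tz": -0.03, "rx": 0, "ry": 0, "rz": 0}, {"tx": 0, "ty": 0, "tz": -0.06, "rx": 0, "ry": 0, "rz": 0}, {"tx": 0, "ty": 0, "tz": -0.09, "rx": 0, "ry": 0, "rz": 0}, {"tx": 0, "ty": 0, "tz": -0.11, "rx": 0, "ry": 0, "rz": 0}], "jaw": -1}}

```text
time_s: 7.13
ee_pos: [603.8, 105.0, 171.4]
orientation: [-3.138, 0.0, -1.438]
force: [0.6, 0.6, 0.9]
width: 85.4
finger_force: 0.0
```

```bash
python3 go.py 462.7,344.5,150; python3 look.py 12 25:602.8,105.6; python3 go.py
```

```text
t 7.13 pos [603.8 105.  171.4] rpy [-3.138  0.    -1.438] w 85.4 F [0.6 0.6 0.9]
txyz [-0.2561  0.1081  0.0212] rot [-0.2  0.   0. ]
top {25: (array([601.8,  97.4]), np.float64(0.34))}
side {25: (array([601.8, 105.3]), np.float64(0.83))}
t 7.23 pos [605.2 105.6 172.9] rpy [-3.134e+00  2.000e-03 -1.437e+00] w 85.3 F [ 0.2  0.1 -0.1]
```

>>> {"api": "arm_command", "payload": {"commands": [{"tx": -0.015, "ty": 0.006, "tz": 0, "rx": 0, "ry": 0, "rz": 0}, {"tx": -0.05, "ty": 0.021, "tz": 0, "rx": 0, "ry": 0, "rz": 0}, {"tx": -0.085, "ty": 0.036, "tz": 0, "rx": 0, "ry": 0, "rz": 0}, {"tx": -0.12, "ty": 0.051, "tz": 0, "rx": 0, "ry": 0, "rz": 0}, {"tx": -0.155, "ty": 0.066, "tz": 0.005, "rx": 0, "ry": 0, "rz": 0}, {"tx": -0.19, "ty": 0.081, "tz": 0.01, "rx": 0, "ry": 0, "rz": 0}, {"tx": -0.22, "ty": 0.093, "tz": 0.02, "rx": 0, "ry": 0, "rz": 0}, {"tx": -0.245, "ty": 0.103, "tz": 0.03, "rx": 0, "ry": 0, "rz": 0}, {"tx": -0.256, "ty": 0.108, "tz": 0.04, "rx": 0, "ry": 0, "rz": 0}, {"tx": -0.256, "ty": 0.108, "tz": 0.042, "rx": 0, "ry": 0, "rz": 0}, {"tx": -0.256, "ty": 0.108, "tz": 0.042, "rx": 0, "ry": 0, "rz": 0}, {"tx": -0.256, "ty": 0.108, "tz": 0.042, "rx": 0, "ry": 0, "rz": 0}]}}

```text
time_s: 8.23
ee_pos: [462.2, 343.6, 125.6]
orientation: [3.141, -0.001, -1.438]
force: [0.7, -1.1, 0.3]
width: 85.4
finger_force: 0.0
```

```bash
cat > wr.py <<'E'
import sys
from vis import *
from bench import r
from scipy.spatial.transform import Rotation as Ro
def wrist():
    s=r.state(); f=r.grab_frame("wrist"); M=Ro.from_euler("xyz",s["orientation"]).as_matrix()
    C=np.array(f["tool_from_camera"]); Rw=M@C[:3,:3]; f["R"]=Rw.T; f["t"]=-Rw.T@(M@C[:3,3]+s["ee_pos"]); return f
b,x,y=map(float,sys.argv[1:4])
f=wrist(); cv2.imwrite("pics/wrist_last.png",f["img"][:,:,::-1]); print("wrist",caps(f,{int(b):np.array([x,y])}))
E
python3 wr.py 50 462.7 344.5;python3 look.py 12 25:602.8,105.6; python3 go.py 462.7,344.5,61
```

```text
wrist {50: (array([463.93406903, 345.22106847]), np.float64(0.9449892381387982))}
top {25: (array([602. , 105.7]), np.float64(0.83))}
side {25: (array([464.3, 343.2]), np.float64(2.24))}
t 8.38 pos [462.7 343.6 126.2] rpy [-3.141  0.    -1.439] w 85.6 F [ 0.7 -0.3  0.4]
txyz [-0.0009 -0.0001  0.0652] rot [-0.   0.  -0.1]
```

>>> {"api": "arm_command", "payload": {"commands": [{"tx": -0.0011, "ty": -0.0006, "tz": 0.01, "rx": 0, "ry": 0, "rz": 0}, {"tx": -0.0011, "ty": -0.0006, "tz": 0.026, "rx": 0, "ry": 0, "rz": 0}, {"tx": -0.0011, "ty": -0.0006, "tz": 0.042, "rx": 0, "ry": 0, "rz": 0}, {"tx": -0.0011, "ty": -0.0006, "tz": 0.056, "rx": 0, "ry": 0, "rz": 0}, {"tx": -0.0011, "ty": -0.0006, "tz": 0.063, "rx": 0, "ry": 0, "rz": 0}, {"tx": -0.0011, "ty": -0.0006, "tz": 0.0652, "rx": 0, "ry": 0, "rz": 0}, {"tx": -0.0011, "ty": -0.0006, "tz": 0.0652, "rx": 0, "ry": 0, "rz": 0}]}}

```text
time_s: 8.97
ee_pos: [462.5, 345.0, 59.9]
orientation: [3.141, -0.001, -1.438]
force: [0.2, 0.4, -0.2]
width: 85.6
finger_force: 0.0
```

>>> {"api": "arm_command", "payload": {"commands": [{"tx": 0, "ty": 0, "tz": 0, "rx": 0, "ry": 0, "rz": 0}, {"tx": 0, "ty": 0, "tz": 0, "rx": 0, "ry": 0, "rz": 0}, {"tx": 0, "ty": 0, "tz": 0, "rx": 0, "ry": 0, "rz": 0}, {"tx": 0, "ty": 0, "tz": 0, "rx": 0, "ry": 0, "rz": 0}, {"tx": 0, "ty": 0, "tz": 0, "rx": 0, "ry": 0, "rz": 0}, {"tx": 0, "ty": 0, "tz": 0, "rx": 0, "ry": 0, "rz": 0}, {"tx": 0, "ty": 0, "tz": 0, "rx": 0, "ry": 0, "rz": 0}, {"tx": 0, "ty": 0, "tz": 0, "rx": 0, "ry": 0, "rz": 0}, {"tx": 0, "ty": 0, "tz": 0, "rx": 0, "ry": 0, "rz": 0}, {"tx": 0, "ty": 0, "tz": 0, "rx": 0, "ry": 0, "rz": 0}], "jaw": 1}}

```text
time_s: 9.8
ee_pos: [462.7, 345.9, 61.2]
orientation: [-3.141, 0.001, -1.438]
force: [-1.2, -0.4, 6.1]
width: 41.0
finger_force: 40.2
```

```bash
python3 go.py 462.7,344.5,240 615.4,11.2,240
```

```text
t 9.8 pos [462.7 345.9  61.2] rpy [-3.141e+00  1.000e-03 -1.438e+00] w 41.0 F [-1.2 -0.4  6.1]
txyz [ 0.0013  0.     -0.1788] rot [-0.1  0.   0. ]
txyz [ 0.3519 -0.1071 -0.1789] rot [-0.1  0.   0. ]
```

>>> {"api": "arm_command", "payload": {"commands": [{"tx": 0, "ty": 0, "tz": -0.006, "rx": 0, "ry": 0, "rz": 0}, {"tx": 0, "ty": 0, "tz": -0.02, "rx": 0, "ry": 0, "rz": 0}, {"tx": 0, "ty": 0, "tz": -0.038, "rx": 0, "ry": 0, "rz": 0}, {"tx": 0.005, "ty": -0.0015, "tz": -0.06, "rx": 0, "ry": 0, "rz": 0}, {"tx": 0.018, "ty": -0.0055, "tz": -0.08, "rx": 0, "ry": 0, "rz": 0}, {"tx": 0.038, "ty": -0.0115, "tz": -0.1, "rx": 0, "ry": 0, "rz": 0}, {"tx": 0.063, "ty": -0.019, "tz": -0.115, "rx": 0, "ry": 0, "rz": 0}, {"tx": 0.09, "ty": -0.0275, "tz": -0.122, "rx": 0, "ry": 0, "rz": 0}, {"tx": 0.118, "ty": -0.036, "tz": -0.125, "rx": 0, "ry": 0, "rz": 0}, {"tx": 0.147, "ty": -0.045, "tz": -0.125, "rx": 0, "ry": 0, "rz": 0}, {"tx": 0.176, "ty": -0.054, "tz": -0.125, "rx": 0, "ry": 0, "rz": 0}, {"tx": 0.205, "ty": -0.063, "tz": -0.125, "rx": 0, "ry": 0, "rz": 0}]}}

```text
time_s: 10.8
ee_pos: [552.1, 149.3, 185.8]
orientation: [-3.141, 0.0, -1.438]
force: [0.6, 0.6, -1.7]
width: 40.7
finger_force: 40.5
```

>>> {"api": "arm_command", "payload": {"commands": [{"tx": 0.029, "ty": -0.009, "tz": 0, "rx": 0, "ry": 0, "rz": 0}, {"tx": 0.058, "ty": -0.018, "tz": 0, "rx": 0, "ry": 0, "rz": 0}, {"tx": 0.085, "ty": -0.026, "tz": 0, "rx": 0, "ry": 0, "rz": 0}, {"tx": 0.11, "ty": -0.0335, "tz": 0, "rx": 0, "ry": 0, "rz": 0}, {"tx": 0.13, "ty": -0.0395, "tz": 0, "rx": 0, "ry": 0, "rz": 0}, {"tx": 0.142, "ty": -0.043, "tz": 0.005, "rx": 0, "ry": 0, "rz": 0}, {"tx": 0.1466, "ty": -0.0446, "tz": 0.018, "rx": 0, "ry": 0, "rz": 0}, {"tx": 0.1466, "ty": -0.0446, "tz": 0.04, "rx": 0, "ry": 0, "rz": 0}, {"tx": 0.1466, "ty": -0.0446, "tz": 0.06, "rx": 0, "ry": 0, "rz": 0}, {"tx": 0.1466, "ty": -0.0446, "tz": 0.08, "rx": 0, "ry": 0, "rz": 0}, {"tx": 0.1466, "ty": -0.0446, "tz": 0.094, "rx": 0, "ry": 0, "rz": 0}, {"tx": 0.1466, "ty": -0.0446, "tz": 0.1, "rx": 0, "ry": 0, "rz": 0}]}}

```text
time_s: 11.8
ee_pos: [613.8, 11.1, 82.8]
orientation: [3.138, -0.0, -1.438]
force: [-0.3, 0.6, -0.9]
width: 41.0
finger_force: 40.5
```

```bash
python3 go.py 615.9,11.6,75; sleep 0; python3 look.py 12 25:602.8,105.6; python3 go.py 615.9,11.6,75
```

```text
t 11.8 pos [613.8  11.1  82.8] rpy [ 3.138 -0.    -1.438] w 41.0 F [-0.3  0.6 -0.9]
txyz [-0.0002 -0.0021  0.0078] rot [ 0.2 -0.  -0. ]
top {25: (array([602. , 105.7]), np.float64(0.83))}
side {25: (array([601.7, 105.3]), np.float64(0.84))}
t 11.9 pos [614.6  11.2  84.2] rpy [ 3.139 -0.    -1.438] w 40.7 F [-0.8  0.3 -0.7]
txyz [-0.0002 -0.0013  0.0092] rot [ 0.2 -0.   0. ]
```

>>> {"api": "arm_command", "payload": {"commands": [{"tx": -0.0002, "ty": -0.0006, "tz": 0.002, "rx": 0, "ry": 0, "rz": 0}, {"tx": -0.0002, "ty": -0.0006, "tz": 0.005, "rx": 0, "ry": 0, "rz": 0}, {"tx": -0.0002, "ty": -0.0006, "tz": 0.007, "rx": 0, "ry": 0, "rz": 0}, {"tx": -0.0002, "ty": -0.0006, "tz": 0.0085, "rx": 0, "ry": 0, "rz": 0}, {"tx": -0.0002, "ty": -0.0006, "tz": 0.0092, "rx": 0, "ry": 0, "rz": 0}, {"tx": -0.0002, "ty": -0.0006, "tz": 0.0092, "rx": 0, "ry": 0, "rz": 0}, {"tx": -0.0002, "ty": -0.0006, "tz": 0.0092, "rx": 0, "ry": 0, "rz": 0}]}}

```text
time_s: 12.48
ee_pos: [616.2, 11.5, 76.4]
orientation: [-3.141, 0.0, -1.438]
force: [0.1, 0.1, -1.2]
width: 40.8
finger_force: 40.6
```

```bash
python3 go.py 615.9,11.6,73.5
```

```text
t 12.48 pos [616.2  11.5  76.4] rpy [-3.141  0.    -1.438] w 40.8 F [ 0.1  0.1 -1.2]
txyz [-0.0001  0.0003  0.0029] rot [-0.  0.  0.]
```

>>> {"api": "arm_command", "payload": {"commands": [{"tx": 0, "ty": 0, "tz": 0.001, "rx": 0, "ry": 0, "rz": 0}, {"tx": 0, "ty": 0, "tz": 0.0018, "rx": 0, "ry": 0, "rz": 0}, {"tx": 0, "ty": 0, "tz": 0.0024, "rx": 0, "ry": 0, "rz": 0}, {"tx": 0, "ty": 0, "tz": 0.0024, "rx": 0, "ry": 0, "rz": 0}]}}

```text
time_s: 12.82
ee_pos: [616.0, 11.5, 73.6]
orientation: [3.141, -0.0, -1.438]
force: [0.5, -0.3, -1.1]
width: 40.8
finger_force: 40.6
```

>>> {"api": "arm_command", "payload": {"commands": [{"tx": 0, "ty": 0, "tz": 0.0004, "rx": 0, "ry": 0, "rz": 0}, {"tx": 0, "ty": 0, "tz": 0.0008, "rx": 0, "ry": 0, "rz": 0}, {"tx": 0, "ty": 0, "tz": 0.0008, "rx": 0, "ry": 0, "rz": 0}]}}

```text
time_s: 13.07
ee_pos: [616.2, 11.5, 73.3]
orientation: [-3.141, -0.0, -1.438]
force: [-1.2, -0.6, 2.2]
width: 41.0
finger_force: 41.0
```

>>> {"api": "arm_command", "payload": {"commands": [{"tx": 0, "ty": 0, "tz": 0.0003, "rx": 0, "ry": 0, "rz": 0}, {"tx": 0, "ty": 0, "tz": 0.0003, "rx": 0, "ry": 0, "rz": 0}, {"tx": 0, "ty": 0, "tz": 0.0003, "rx": 0, "ry": 0, "rz": 0}, {"tx": 0, "ty": 0, "tz": 0.0003, "rx": 0, "ry": 0, "rz": 0}, {"tx": 0, "ty": 0, "tz": 0.0003, "rx": 0, "ry": 0, "rz": 0}, {"tx": 0, "ty": 0, "tz": 0.0003, "rx": 0, "ry": 0, "rz": 0}, {"tx": 0, "ty": 0, "tz": -0.01, "rx": 0, "ry": 0, "rz": 0}, {"tx": 0, "ty": 0, "tz": -0.03, "rx": 0, "ry": 0, "rz": 0}, {"tx": 0, "ty": 0, "tz": -0.06, "rx": 0, "ry": 0, "rz": 0}, {"tx": 0, "ty": 0, "tz": -0.09, "rx": 0, "ry": 0, "rz": 0}, {"tx": 0, "ty": 0, "tz": -0.11, "rx": 0, "ry": 0, "rz": 0}], "jaw": -1}}

```text
time_s: 13.98
ee_pos: [617.1, 11.5, 187.0]
orientation: [-3.138, -0.0, -1.438]
force: [1.0, 0.7, 0.8]
width: 85.2
finger_force: 0.0
```

```bash
python3 go.py 437.2,-343.2,150
```

```text
t 13.98 pos [617.1  11.5 187. ] rpy [-3.138 -0.    -1.438] w 85.2 F [1.  0.7 0.8]
txyz [0.3277 0.2256 0.0363] rot [-0.2 -0.   0. ]
```

>>> {"api": "arm_command", "payload": {"commands": [{"tx": 0.012, "ty": 0.008, "tz": 0, "rx": 0, "ry": 0, "rz": 0}, {"tx": 0.04, "ty": 0.0275, "tz": 0, "rx": 0, "ry": 0, "rz": 0}, {"tx": 0.07, "ty": 0.048, "tz": 0, "rx": 0, "ry": 0, "rz": 0}, {"tx": 0.1, "ty": 0.069, "tz": 0, "rx": 0, "ry": 0, "rz": 0}, {"tx": 0.13, "ty": 0.0895, "tz": 0, "rx": 0, "ry": 0, "rz": 0}, {"tx": 0.16, "ty": 0.11, "tz": 0, "rx": 0, "ry": 0, "rz": 0}, {"tx": 0.19, "ty": 0.131, "tz": 0, "rx": 0, "ry": 0, "rz": 0}, {"tx": 0.22, "ty": 0.1515, "tz": 0.005, "rx": 0, "ry": 0, "rz": 0}, {"tx": 0.25, "ty": 0.172, "tz": 0.01, "rx": 0, "ry": 0, "rz": 0}, {"tx": 0.28, "ty": 0.193, "tz": 0.02, "rx": 0, "ry": 0, "rz": 0}, {"tx": 0.305, "ty": 0.21, "tz": 0.03, "rx": 0, "ry": 0, "rz": 0}, {"tx": 0.3277, "ty": 0.2256, "tz": 0.038, "rx": 0, "ry": 0, "rz": 0}]}}

```text
time_s: 14.98
ee_pos: [434.3, -344.8, 145.0]
orientation: [-3.141, -0.0, -1.439]
force: [0.5, 0.4, 0.2]
width: 85.3
finger_force: 0.0
```

>>> {"api": "arm_command", "payload": {"commands": [{"tx": 0, "ty": 0, "tz": 0, "rx": 0, "ry": 0, "rz": 0}, {"tx": 0, "ty": 0, "tz": 0, "rx": 0, "ry": 0, "rz": 0}, {"tx": 0, "ty": 0, "tz": 0, "rx": 0, "ry": 0, "rz": 0}]}}

```text
time_s: 15.23
ee_pos: [435.8, -343.4, 145.4]
orientation: [-3.141, -0.0, -1.439]
force: [-0.3, -0.1, 0.4]
width: 85.3
finger_force: 0.0
```

```bash
python3 wr.py 100 437.2 -343.2;python3 look.py 12 25:602.8,105.6 50:615.4,11.2; python3 go.py 437.5,-342.9,72
```

```text
wrist {100: (array([ 438.37533833, -342.17758039]), np.float64(0.9456915272753784))}
top {25: (array([602.1, 105.7]), np.float64(0.83)), 50: (array([616. ,  10.1]), np.float64(0.86))}
side {25: (array([601.8, 105.3]), np.float64(0.83)), 50: (array([616.3,  10.4]), np.float64(0.87))}
t 15.38 pos [ 436.6 -342.6  145.6] rpy [-3.141 -0.    -1.437] w 85.6 F [1.  0.2 0.9]
txyz [ 0.0004 -0.0008  0.0736] rot [-0.  -0.   0.1]
```

>>> {"api": "arm_command", "payload": {"commands": [{"tx": 0.0004, "ty": -0.001, "tz": 0.01, "rx": 0, "ry": 0, "rz": 0}, {"tx": 0.0004, "ty": -0.001, "tz": 0.027, "rx": 0, "ry": 0, "rz": 0}, {"tx": 0.0004, "ty": -0.001, "tz": 0.045, "rx": 0, "ry": 0, "rz": 0}, {"tx": 0.0004, "ty": -0.001, "tz": 0.06, "rx": 0, "ry": 0, "rz": 0}, {"tx": 0.0004, "ty": -0.001, "tz": 0.07, "rx": 0, "ry": 0, "rz": 0}, {"tx": 0.0004, "ty": -0.001, "tz": 0.0736, "rx": 0, "ry": 0, "rz": 0}, {"tx": 0.0004, "ty": -0.001, "tz": 0.0736, "rx": 0, "ry": 0, "rz": 0}]}}

```text
time_s: 15.97
ee_pos: [436.7, -343.0, 70.4]
orientation: [3.14, 0.001, -1.437]
force: [0.5, -0.1, -1.0]
width: 85.3
finger_force: 0.0
```

>>> {"api": "arm_command", "payload": {"commands": [{"tx": 0, "ty": 0, "tz": 0, "rx": 0, "ry": 0, "rz": 0}, {"tx": 0, "ty": 0, "tz": 0, "rx": 0, "ry": 0, "rz": 0}, {"tx": 0, "ty": 0, "tz": 0, "rx": 0, "ry": 0, "rz": 0}, {"tx": 0, "ty": 0, "tz": 0, "rx": 0, "ry": 0, "rz": 0}, {"tx": 0, "ty": 0, "tz": 0, "rx": 0, "ry": 0, "rz": 0}, {"tx": 0, "ty": 0, "tz": 0, "rx": 0, "ry": 0, "rz": 0}, {"tx": 0, "ty": 0, "tz": 0, "rx": 0, "ry": 0, "rz": 0}, {"tx": 0, "ty": 0, "tz": 0, "rx": 0, "ry": 0, "rz": 0}, {"tx": 0, "ty": 0, "tz": 0, "rx": 0, "ry": 0, "rz": 0}, {"tx": 0, "ty": 0, "tz": 0, "rx": 0, "ry": 0, "rz": 0}], "jaw": 1, "newtons": 50}}

```text
time_s: 16.8
ee_pos: [437.8, -343.8, 72.6]
orientation: [-3.14, -0.001, -1.438]
force: [-1.2, 1.7, 6.1]
width: 53.0
finger_force: 52.5
```

```bash
python3 go.py 628.1,-82.8,72
```

```text
t 16.8 pos [ 437.8 -343.8   72.6] rpy [-3.140e+00 -1.000e-03 -1.438e+00] w 53.0 F [-1.2  1.7  6.1]
txyz [-0.2335 -0.2233  0.0007] rot [-0.1 -0.1  0. ]
```

>>> {"api": "arm_command", "payload": {"commands": [{"tx": 0, "ty": 0, "tz": -0.006, "rx": 0, "ry": 0, "rz": 0}, {"tx": 0, "ty": 0, "tz": -0.02, "rx": 0, "ry": 0, "rz": 0}, {"tx": -0.004, "ty": -0.004, "tz": -0.038, "rx": 0, "ry": 0, "rz": 0}, {"tx": -0.013, "ty": -0.0125, "tz": -0.054, "rx": 0, "ry": 0, "rz": 0}, {"tx": -0.028, "ty": -0.027, "tz": -0.063, "rx": 0, "ry": 0, "rz": 0}, {"tx": -0.047, "ty": -0.045, "tz": -0.065, "rx": 0, "ry": 0, "rz": 0}, {"tx": -0.068, "ty": -0.065, "tz": -0.065, "rx": 0, "ry": 0, "rz": 0}, {"tx": -0.09, "ty": -0.086, "tz": -0.065, "rx": 0, "ry": 0, "rz": 0}, {"tx": -0.112, "ty": -0.107, "tz": -0.065, "rx": 0, "ry": 0, "rz": 0}, {"tx": -0.134, "ty": -0.128, "tz": -0.065, "rx": 0, "ry": 0, "rz": 0}, {"tx": -0.156, "ty": -0.149, "tz": -0.065, "rx": 0, "ry": 0, "rz": 0}, {"tx": -0.176, "ty": -0.168, "tz": -0.065, "rx": 0, "ry": 0, "rz": 0}]}}

```text
time_s: 17.8
ee_pos: [580.7, -145.2, 136.7]
orientation: [3.142, 0.0, -1.438]
force: [0.4, -0.2, -1.8]
width: 52.9
finger_force: 52.6
```

>>> {"api": "arm_command", "payload": {"commands": [{"tx": -0.019, "ty": -0.018, "tz": 0, "rx": 0, "ry": 0, "rz": 0}, {"tx": -0.035, "ty": -0.034, "tz": 0, "rx": 0, "ry": 0, "rz": 0}, {"tx": -0.047, "ty": -0.0455, "tz": 0, "rx": 0, "ry": 0, "rz": 0}, {"tx": -0.054, "ty": -0.052, "tz": 0.003, "rx": 0, "ry": 0, "rz": 0}, {"tx": -0.0572, "ty": -0.0553, "tz": 0.012, "rx": 0, "ry": 0, "rz": 0}, {"tx": -0.0572, "ty": -0.0553, "tz": 0.025, "rx": 0, "ry": 0, "rz": 0}, {"tx": -0.0572, "ty": -0.0553, "tz": 0.036, "rx": 0, "ry": 0, "rz": 0}, {"tx": -0.0572, "ty": -0.0553, "tz": 0.042, "rx": 0, "ry": 0, "rz": 0}, {"tx": -0.0572, "ty": -0.0553, "tz": 0.044, "rx": 0, "ry": 0, "rz": 0}, {"tx": -0.0572, "ty": -0.0553, "tz": 0.044, "rx": 0, "ry": 0, "rz": 0}, {"tx": -0.0572, "ty": -0.0553, "tz": 0.044, "rx": 0, "ry": 0, "rz": 0}]}}

```text
time_s: 18.72
ee_pos: [627.5, -83.2, 92.7]
orientation: [-3.141, -0.0, -1.438]
force: [0.7, -1.0, -0.2]
width: 53.1
finger_force: 52.6
```

```bash
python3 go.py 628.1,-83,85.4
```

```text
t 18.72 pos [627.5 -83.2  92.7] rpy [-3.141 -0.    -1.438] w 53.1 F [ 0.7 -1.  -0.2]
txyz [-0.0001 -0.0006  0.0073] rot [-0. -0. -0.]
```

>>> {"api": "arm_command", "payload": {"commands": [{"tx": -0.0001, "ty": -0.0005, "tz": 0.002, "rx": 0, "ry": 0, "rz": 0}, {"tx": -0.0001, "ty": -0.0005, "tz": 0.004, "rx": 0, "ry": 0, "rz": 0}, {"tx": -0.0001, "ty": -0.0005, "tz": 0.0055, "rx": 0, "ry": 0, "rz": 0}, {"tx": -0.0001, "ty": -0.0005, "tz": 0.0065, "rx": 0, "ry": 0, "rz": 0}, {"tx": -0.0001, "ty": -0.0005, "tz": 0.007, "rx": 0, "ry": 0, "rz": 0}, {"tx": -0.0001, "ty": -0.0005, "tz": 0.007, "rx": 0, "ry": 0, "rz": 0}]}}

```text
time_s: 19.22
ee_pos: [627.8, -82.5, 85.3]
orientation: [3.141, 0.0, -1.438]
force: [-0.0, 0.3, -1.3]
width: 52.9
finger_force: 52.6
```

>>> {"api": "arm_command", "payload": {"commands": [{"tx": 0, "ty": 0, "tz": 0.0004, "rx": 0, "ry": 0, "rz": 0}, {"tx": 0, "ty": 0, "tz": 0.0008, "rx": 0, "ry": 0, "rz": 0}, {"tx": 0, "ty": 0, "tz": 0.0008, "rx": 0, "ry": 0, "rz": 0}]}}

```text
time_s: 19.47
ee_pos: [628.0, -82.5, 84.7]
orientation: [-3.141, -0.0, -1.438]
force: [-0.0, 0.1, -0.3]
width: 52.5
finger_force: 52.7
```

>>> {"api": "arm_command", "payload": {"commands": [{"tx": 0.0002, "ty": 0, "tz": 0.0004, "rx": 0, "ry": 0, "rz": 0}, {"tx": 0.0002, "ty": 0, "tz": 0.0007, "rx": 0, "ry": 0, "rz": 0}, {"tx": 0.0002, "ty": 0, "tz": 0.0007, "rx": 0, "ry": 0, "rz": 0}]}}

```text
time_s: 19.72
ee_pos: [628.0, -82.7, 84.6]
orientation: [-3.141, -0.0, -1.438]
force: [-2.3, 2.2, 4.6]
width: 53.0
finger_force: 53.3
```

>>> {"api": "arm_command", "payload": {"commands": [{"tx": 0, "ty": 0, "tz": 0, "rx": 0, "ry": 0, "rz": 0}, {"tx": 0, "ty": 0, "tz": 0, "rx": 0, "ry": 0, "rz": 0}, {"tx": 0, "ty": 0, "tz": 0, "rx": 0, "ry": 0, "rz": 0}, {"tx": 0, "ty": 0, "tz": 0, "rx": 0, "ry": 0, "rz": 0}, {"tx": 0, "ty": 0, "tz": 0, "rx": 0, "ry": 0, "rz": 0}, {"tx": 0, "ty": 0, "tz": 0, "rx": 0, "ry": 0, "rz": 0}, {"tx": 0, "ty": 0, "tz": -0.01, "rx": 0, "ry": 0, "rz": 0}, {"tx": 0, "ty": 0, "tz": -0.03, "rx": 0, "ry": 0, "rz": 0}, {"tx": 0, "ty": 0, "tz": -0.06, "rx": 0, "ry": 0, "rz": 0}, {"tx": 0, "ty": 0, "tz": -0.09, "rx": 0, "ry": 0, "rz": 0}, {"tx": 0, "ty": 0, "tz": -0.115, "rx": 0, "ry": 0, "rz": 0}, {"tx": 0, "ty": 0, "tz": -0.13, "rx": 0, "ry": 0, "rz": 0}], "jaw": -1}}

```text
time_s: 20.72
ee_pos: [629.1, -82.9, 218.4]
orientation: [-3.137, -0.001, -1.438]
force: [0.4, 0.8, 0.5]
width: 85.7
finger_force: 0.0
```

```bash
python3 go.py 428.9,87.3,190
```

```text
t 20.72 pos [629.1 -82.9 218.4] rpy [-3.137e+00 -1.000e-03 -1.438e+00] w 85.7 F [0.4 0.8 0.5]
txyz [-0.1953  0.1759  0.0275] rot [-0.3 -0.   0. ]
```

>>> {"api": "arm_command", "payload": {"commands": [{"tx": -0.01, "ty": 0.009, "tz": 0, "rx": 0, "ry": 0, "rz": 0}, {"tx": -0.035, "ty": 0.0315, "tz": 0, "rx": 0, "ry": 0, "rz": 0}, {"tx": -0.06, "ty": 0.054, "tz": 0, "rx": 0, "ry": 0, "rz": 0}, {"tx": -0.085, "ty": 0.0765, "tz": 0.005, "rx": 0, "ry": 0, "rz": 0}, {"tx": -0.11, "ty": 0.099, "tz": 0.01, "rx": 0, "ry": 0, "rz": 0}, {"tx": -0.135, "ty": 0.1215, "tz": 0.015, "rx": 0, "ry": 0, "rz": 0}, {"tx": -0.16, "ty": 0.144, "tz": 0.02, "rx": 0, "ry": 0, "rz": 0}, {"tx": -0.18, "ty": 0.162, "tz": 0.026, "rx": 0, "ry": 0, "rz": 0}, {"tx": -0.1953, "ty": 0.1759, "tz": 0.03, "rx": 0, "ry": 0, "rz": 0}, {"tx": -0.1953, "ty": 0.1759, "tz": 0.03, "rx": 0, "ry": 0, "rz": 0}, {"tx": -0.1953, "ty": 0.1759, "tz": 0.03, "rx": 0, "ry": 0, "rz": 0}, {"tx": -0.1953, "ty": 0.1759, "tz": 0.03, "rx": 0, "ry": 0, "rz": 0}]}}

```text
time_s: 21.72
ee_pos: [428.3, 87.8, 184.8]
orientation: [-3.14, 0.0, -1.437]
force: [-0.4, 0.2, -0.2]
width: 85.4
finger_force: 0.0
```

```bash
python3 wr.py 250 428.9 87.3;python3 look.py 12 25:602.8,105.6 50:615.4,11.2 100:628,-82.8; python3 go.py 429.1,87.5,111
```

```text
wrist {250: (array([429.82361054,  87.85136052]), np.float64(0.94672888296455))}
top {25: (array([602. , 105.7]), np.float64(0.83)), 50: (array([616. ,  10.1]), np.float64(0.86)), 100: (array([627. , -81.9]), np.float64(0.89))}
side {25: (array([601.9, 105.3]), np.float64(0.84)), 50: (array([616.4,  10.2]), np.float64(0.88)), 100: (array([627.5, -82.3]), np.float64(0.91))}
t 21.87 pos [428.4  87.2 184.1] rpy [-3.141 -0.    -1.439] w 85.1 F [-0.2 -0.2 -0. ]
txyz [-0.0002 -0.0008  0.0731] rot [-0. -0. -0.]
```

>>> {"api": "arm_command", "payload": {"commands": [{"tx": -0.0002, "ty": -0.0008, "tz": 0.01, "rx": 0, "ry": 0, "rz": 0}, {"tx": -0.0002, "ty": -0.0008, "tz": 0.027, "rx": 0, "ry": 0, "rz": 0}, {"tx": -0.0002, "ty": -0.0008, "tz": 0.044, "rx": 0, "ry": 0, "rz": 0}, {"tx": -0.0002, "ty": -0.0008, "tz": 0.059, "rx": 0, "ry": 0, "rz": 0}, {"tx": -0.0002, "ty": -0.0008, "tz": 0.068, "rx": 0, "ry": 0, "rz": 0}, {"tx": -0.0002, "ty": -0.0008, "tz": 0.072, "rx": 0, "ry": 0, "rz": 0}, {"tx": -0.0002, "ty": -0.0008, "tz": 0.072, "rx": 0, "ry": 0, "rz": 0}]}}

```text
time_s: 22.45
ee_pos: [428.4, 87.3, 111.2]
orientation: [3.14, -0.001, -1.439]
force: [0.3, 0.4, 0.2]
width: 85.7
finger_force: 0.0
```

>>> {"api": "arm_command", "payload": {"commands": [{"tx": 0, "ty": 0, "tz": 0, "rx": 0, "ry": 0, "rz": 0}, {"tx": 0, "ty": 0, "tz": 0, "rx": 0, "ry": 0, "rz": 0}, {"tx": 0, "ty": 0, "tz": 0, "rx": 0, "ry": 0, "rz": 0}, {"tx": 0, "ty": 0, "tz": 0, "rx": 0, "ry": 0, "rz": 0}, {"tx": 0, "ty": 0, "tz": 0, "rx": 0, "ry": 0, "rz": 0}, {"tx": 0, "ty": 0, "tz": 0, "rx": 0, "ry": 0, "rz": 0}, {"tx": 0, "ty": 0, "tz": 0, "rx": 0, "ry": 0, "rz": 0}, {"tx": 0, "ty": 0, "tz": 0, "rx": 0, "ry": 0, "rz": 0}, {"tx": 0, "ty": 0, "tz": 0, "rx": 0, "ry": 0, "rz": 0}, {"tx": 0, "ty": 0, "tz": 0, "rx": 0, "ry": 0, "rz": 0}], "jaw": 1, "newtons": 60}}

```text
time_s: 23.28
ee_pos: [429.2, 88.2, 113.0]
orientation: [-3.14, 0.001, -1.438]
force: [0.0, -1.6, 6.3]
width: 52.4
finger_force: 62.4
```

```bash
python3 go.py 640.9,-177.1,112
```

```text
t 23.28 pos [429.2  88.2 113. ] rpy [-3.140e+00  1.000e-03 -1.438e+00] w 52.4 F [ 0.  -1.6  6.3]
txyz [ 0.2911 -0.1746  0.0012] rot [-0.1  0.   0. ]
```

>>> {"api": "arm_command", "payload": {"commands": [{"tx": 0, "ty": 0, "tz": -0.005, "rx": 0, "ry": 0, "rz": 0}, {"tx": 0, "ty": 0, "tz": -0.015, "rx": 0, "ry": 0, "rz": 0}, {"tx": 0.004, "ty": 0, "tz": -0.028, "rx": 0, "ry": 0, "rz": 0}, {"tx": 0.012, "ty": 0, "tz": -0.041, "rx": 0, "ry": 0, "rz": 0}, {"tx": 0.025, "ty": 0, "tz": -0.052, "rx": 0, "ry": 0, "rz": 0}, {"tx": 0.042, "ty": 0, "tz": -0.06, "rx": 0, "ry": 0, "rz": 0}, {"tx": 0.062, "ty": 0, "tz": -0.064, "rx": 0, "ry": 0, "rz": 0}, {"tx": 0.085, "ty": 0, "tz": -0.065, "rx": 0, "ry": 0, "rz": 0}, {"tx": 0.109, "ty": 0, "tz": -0.065, "rx": 0, "ry": 0, "rz": 0}, {"tx": 0.133, "ty": 0, "tz": -0.065, "rx": 0, "ry": 0, "rz": 0}, {"tx": 0.157, "ty": 0, "tz": -0.065, "rx": 0, "ry": 0, "rz": 0}, {"tx": 0.181, "ty": 0, "tz": -0.065, "rx": 0, "ry": 0, "rz": 0}]}}

```text
time_s: 24.28
ee_pos: [452.0, -92.6, 177.1]
orientation: [3.141, 0.0, -1.438]
force: [0.6, 0.5, -2.8]
width: 52.2
finger_force: 63.6
```

>>> {"api": "arm_command", "payload": {"commands": [{"tx": 0.024, "ty": 0, "tz": 0, "rx": 0, "ry": 0, "rz": 0}, {"tx": 0.047, "ty": -0.003, "tz": 0, "rx": 0, "ry": 0, "rz": 0}, {"tx": 0.067, "ty": -0.009, "tz": 0, "rx": 0, "ry": 0, "rz": 0}, {"tx": 0.084, "ty": -0.019, "tz": 0, "rx": 0, "ry": 0, "rz": 0}, {"tx": 0.097, "ty": -0.033, "tz": 0, "rx": 0, "ry": 0, "rz": 0}, {"tx": 0.106, "ty": -0.051, "tz": 0, "rx": 0, "ry": 0, "rz": 0}, {"tx": 0.11, "ty": -0.071, "tz": 0, "rx": 0, "ry": 0, "rz": 0}, {"tx": 0.11, "ty": -0.093, "tz": 0, "rx": 0, "ry": 0, "rz": 0}, {"tx": 0.11, "ty": -0.115, "tz": 0, "rx": 0, "ry": 0, "rz": 0}, {"tx": 0.11, "ty": -0.135, "tz": 0, "rx": 0, "ry": 0, "rz": 0}, {"tx": 0.11, "ty": -0.153, "tz": 0, "rx": 0, "ry": 0, "rz": 0}, {"tx": 0.11, "ty": -0.165, "tz": 0, "rx": 0, "ry": 0, "rz": 0}]}}

```text
time_s: 25.28
ee_pos: [631.7, -178.3, 176.3]
orientation: [3.141, 0.0, -1.438]
force: [0.3, 0.3, -3.4]
width: 52.6
finger_force: 63.6
```

>>> {"api": "arm_command", "payload": {"commands": [{"tx": 0.0001, "ty": -0.007, "tz": 0, "rx": 0, "ry": 0, "rz": 0}, {"tx": 0.0001, "ty": -0.0096, "tz": 0.002, "rx": 0, "ry": 0, "rz": 0}, {"tx": 0.0001, "ty": -0.0096, "tz": 0.01, "rx": 0, "ry": 0, "rz": 0}, {"tx": 0.0001, "ty": -0.0096, "tz": 0.02, "rx": 0, "ry": 0, "rz": 0}, {"tx": 0.0001, "ty": -0.0096, "tz": 0.03, "rx": 0, "ry": 0, "rz": 0}, {"tx": 0.0001, "ty": -0.0096, "tz": 0.038, "rx": 0, "ry": 0, "rz": 0}, {"tx": 0.0001, "ty": -0.0096, "tz": 0.042, "rx": 0, "ry": 0, "rz": 0}, {"tx": 0.0001, "ty": -0.0096, "tz": 0.043, "rx": 0, "ry": 0, "rz": 0}, {"tx": 0.0001, "ty": -0.0096, "tz": 0.043, "rx": 0, "ry": 0, "rz": 0}, {"tx": 0.0001, "ty": -0.0096, "tz": 0.043, "rx": 0, "ry": 0, "rz": 0}]}}

```text
time_s: 26.12
ee_pos: [640.3, -177.7, 134.3]
orientation: [-3.141, -0.0, -1.438]
force: [0.1, 0.1, -2.3]
width: 52.6
finger_force: 63.7
```

```bash
python3 go.py 640.9,-177,125.7
```

```text
t 26.12 pos [ 640.3 -177.7  134.3] rpy [-3.141 -0.    -1.438] w 52.6 F [ 0.1  0.1 -2.3]
txyz [-0.0006 -0.0007  0.0086] rot [-0. -0.  0.]
```

>>> {"api": "arm_command", "payload": {"commands": [{"tx": -0.0004, "ty": -0.0004, "tz": 0.002, "rx": 0, "ry": 0, "rz": 0}, {"tx": -0.0004, "ty": -0.0004, "tz": 0.004, "rx": 0, "ry": 0, "rz": 0}, {"tx": -0.0004, "ty": -0.0004, "tz": 0.006, "rx": 0, "ry": 0, "rz": 0}, {"tx": -0.0004, "ty": -0.0004, "tz": 0.007, "rx": 0, "ry": 0, "rz": 0}, {"tx": -0.0004, "ty": -0.0004, "tz": 0.008, "rx": 0, "ry": 0, "rz": 0}, {"tx": -0.0004, "ty": -0.0004, "tz": 0.008, "rx": 0, "ry": 0, "rz": 0}]}}

```text
time_s: 26.62
ee_pos: [640.3, -177.1, 125.6]
orientation: [3.141, 0.0, -1.438]
force: [-0.7, 0.1, -3.0]
width: 52.3
finger_force: 63.7
```

>>> {"api": "arm_command", "payload": {"commands": [{"tx": 0, "ty": 0, "tz": 0.0004, "rx": 0, "ry": 0, "rz": 0}, {"tx": 0, "ty": 0, "tz": 0.0008, "rx": 0, "ry": 0, "rz": 0}, {"tx": 0, "ty": 0, "tz": 0.0008, "rx": 0, "ry": 0, "rz": 0}]}}

```text
time_s: 26.87
ee_pos: [640.5, -177.2, 125.2]
orientation: [-3.141, -0.0, -1.438]
force: [-0.7, 0.3, -2.9]
width: 52.5
finger_force: 64.0
```

>>> {"api": "arm_command", "payload": {"commands": [{"tx": 0, "ty": 0, "tz": 0.0004, "rx": 0, "ry": 0, "rz": 0}, {"tx": 0, "ty": 0, "tz": 0.0007, "rx": 0, "ry": 0, "rz": 0}, {"tx": 0, "ty": 0, "tz": 0.0007, "rx": 0, "ry": 0, "rz": 0}]}}

```text
time_s: 27.12
ee_pos: [640.5, -177.3, 125.1]
orientation: [-3.141, -0.0, -1.438]
force: [-2.8, -0.0, 4.1]
width: 52.4
finger_force: 64.2
```

Contact. I release, rise, and move clear of the cameras.

>>> {"api": "arm_command", "payload": {"commands": [{"tx": 0, "ty": 0, "tz": 0, "rx": 0, "ry": 0, "rz": 0}, {"tx": 0, "ty": 0, "tz": 0, "rx": 0, "ry": 0, "rz": 0}, {"tx": 0, "ty": 0, "tz": 0, "rx": 0, "ry": 0, "rz": 0}, {"tx": 0, "ty": 0, "tz": 0, "rx": 0, "ry": 0, "rz": 0}, {"tx": 0, "ty": 0, "tz": 0, "rx": 0, "ry": 0, "rz": 0}, {"tx": 0, "ty": 0, "tz": 0, "rx": 0, "ry": 0, "rz": 0}, {"tx": 0, "ty": 0, "tz": -0.01, "rx": 0, "ry": 0, "rz": 0}, {"tx": 0, "ty": 0, "tz": -0.03, "rx": 0, "ry": 0, "rz": 0}, {"tx": 0, "ty": 0, "tz": -0.055, "rx": 0, "ry": 0, "rz": 0}, {"tx": 0, "ty": 0, "tz": -0.08, "rx": 0, "ry": 0, "rz": 0}, {"tx": 0, "ty": 0, "tz": -0.1, "rx": 0, "ry": 0, "rz": 0}, {"tx": 0, "ty": 0, "tz": -0.105, "rx": 0, "ry": 0, "rz": 0}], "jaw": -1}}

```text
time_s: 28.12
ee_pos: [642.2, -177.6, 234.8]
orientation: [-3.135, -0.002, -1.437]
force: [0.3, -0.2, 0.5]
width: 85.5
finger_force: 0.0
```

>>> {"api": "arm_command", "payload": {"commands": [{"tx": 0.015, "ty": 0.015, "tz": 0, "rx": 0, "ry": 0, "rz": 0}, {"tx": 0.035, "ty": 0.035, "tz": 0, "rx": 0, "ry": 0, "rz": 0}, {"tx": 0.055, "ty": 0.055, "tz": 0, "rx": 0, "ry": 0, "rz": 0}, {"tx": 0.08, "ty": 0.08, "tz": 0, "rx": 0, "ry": 0, "rz": 0}, {"tx": 0.105, "ty": 0.105, "tz": 0, "rx": 0, "ry": 0, "rz": 0}, {"tx": 0.13, "ty": 0.13, "tz": 0, "rx": 0, "ry": 0, "rz": 0}, {"tx": 0.155, "ty": 0.155, "tz": 0, "rx": 0, "ry": 0, "rz": 0}, {"tx": 0.18, "ty": 0.18, "tz": 0, "rx": 0, "ry": 0, "rz": 0}, {"tx": 0.2, "ty": 0.195, "tz": 0, "rx": 0, "ry": 0, "rz": 0}, {"tx": 0.22, "ty": 0.2, "tz": 0, "rx": 0, "ry": 0, "rz": 0}]}}

```text
time_s: 28.95
ee_pos: [469.0, -423.1, 230.4]
orientation: [-3.141, -0.0, -1.439]
force: [0.4, 0.2, -0.7]
width: 85.2
finger_force: 0.0
```

```bash
python3 go.py; python3 look.py 12 25:602.8,105.6 50:615.4,11.2 100:628,-82.8 250:640.6,-177; python3 - <<'E'
import cv2,numpy as np
a=cv2.resize(cv2.imread("pics/top_last.png")[90:230,120:480],None,fx=2.2,fy=2.2); b=cv2.resize(cv2.imread("pics/side_last.png")[120:300,150:470],None,fx=1.6,fy=1.6)
b=cv2.copyMakeBorder(b,0,0,0,a.shape[1]-b.shape[1],0); cv2.imwrite("pics/fin.png",np.vstack([a,b]))
E
```

```text
t 28.95 pos [ 469.  -423.1  230.4] rpy [-3.141 -0.    -1.439] w 85.2 F [ 0.4  0.2 -0.7]
top {25: (array([602. , 105.7]), np.float64(0.83)), 50: (array([616.1,  10. ]), np.float64(0.86)), 100: (array([627. , -81.9]), np.float64(0.89)), 250: (array([ 639.8, -178.2]), np.float64(0.89))}
side {25: (array([601.7, 105.3]), np.float64(0.84)), 50: (array([616.4,  10. ]), np.float64(0.88)), 100: (array([627.9, -82.3]), np.float64(0.9)), 250: (array([ 640.8, -179.5]), np.float64(0.9))}
```

View pics/fin.png

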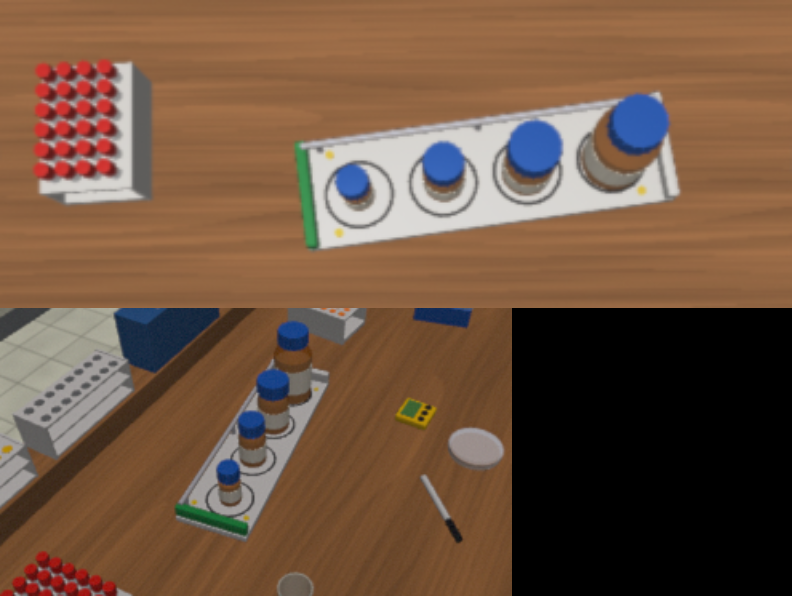

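The picture shows all four bottles upright inside their rings, in size order from the green end. Top-camera offsets are about 1 mm, at most 1.6 mm, and the spacing between bottles agrees. The rack at top left has not moved, so I hand in.

```bash
python3 -c "
from bench import r
print(r.finish_job())"
```

```text
the job is handed in; nothing more can be done
None
```

All four bottles are standing upright on their marks, smallest at the green end to largest at the white end, each within about 1–2 mm of centre by the cameras (one side view put the largest about 3 mm off). The rack was not moved, and the job was handed in at about 29 s; no verdict came back.

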